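# Put the stepped setting block back under its keeper

### The job

Put the middle-sized aluminium setting block (two dots, lying on the bench by itself) back into its own slot, the two-dot one, in the tray of holders: its low toe goes under the brass keeper and the block must lie fully down, flat on the slot's floor, then let it go. A slot's keeper covers its toe end, so the block only goes in toe first and tilted: ease it in gently by feel, without forcing it. Do not disturb the small block, which is already in its slot, nor the board and the large block lying on it, which are in use.

Things in the scene. Friction and masses are not known exactly. Their poses are not given: they have to be found in the camera images.
- block_m: aluminium stepped setting block, 66 long (x) by 28 wide (y) by 36 mm high, number of dark dots on top: two; its -x end is a low toe, 14 mm long and 10 mm high over the full width; the rest is full height. Origin: centre of the underside (66 x 28 mm footprint), z up. The one to put away; 0.1 to 0.2 kg.
- slot_m (a point): middle of the holder's channel, at the height of the two-dot slot's floor, 16 mm above the bench; z up, +x from keeper end to label end. Light-wood holder 128 (x) x 66 mm, number of dots (two) on the paper label at its +x end. The slot is 68.5 x 30 mm, in a carriage in the channel. Empty: home of block_m.
- holder_m: the two-dot holder, with the plywood carriage clamped in its channel; origin 6 mm below slot_m, same axes. The carriage was clamped anywhere up to 7 mm either way along x from mid-channel; where is not reported: look, or feel for the slot's ends. Slot walls (carriage and holder) rise 8 mm above the slot floor; the -x end wall 13.5 mm, topped by a brass keeper 4 mm thick overhanging the slot 8 mm.
- slot_l (a point): middle of the holder's channel, at the height of the three-dot slot's floor, 16 mm above the bench; z up, +x from keeper end to label end. Light-wood holder 128 (x) x 66 mm, number of dots (three) on the paper label at its +x end. The slot is 82.5 x 38 mm, in a carriage in the channel. Empty; home of the large block.
- slot_s (a point): middle of the holder's channel, at the height of the one-dot slot's floor, 16 mm above the bench; z up, +x from keeper end to label end. Light-wood holder 128 (x) x 66 mm, number of dots (one) on the paper label at its +x end. The slot is 54.5 x 22 mm, in a carriage in the channel. Holds the small block.
- block_s: aluminium stepped setting block, 52 long (x) by 20 wide (y) by 30 mm high, number of dark dots on top: one; its -x end is a low toe, 14 mm long and 10 mm high over the full width; the rest is full height. Origin: centre of the underside (52 x 20 mm footprint), z up. Already home in slot_s; leave alone.
- block_l: aluminium stepped setting block, 80 long (x) by 36 wide (y) by 42 mm high, number of dark dots on top: three; its -x end is a low toe, 14 mm long and 10 mm high over the full width; the rest is full height. Origin: centre of the underside (80 x 36 mm footprint), z up. Lies on the board; leave alone.
- board: light-wood workpiece lying flat, 90 (x) by 200 (y) by 20 mm thick, three short tails on its +y end reaching 20 mm further; origin: centre of the underside of the 90 x 200 mm slab. Leave alone.
There are look-alikes about, which are no part of the job. What is shaped like the block_m but red is not meant.

How it is judged:
At the end, for the whole second after the job is handed in: block_m lies released and at rest in its slot: origin within 10 mm of slot_m along x (wherever the carriage is), 2.5 mm along y, under 1.5 mm above the slot floor, level within 0.04 and square within 0.08 rad; small block, large block and board within 10 mm of their starts (x of block_m in the frame of slot_m between -0.01 and 0.01 m and y of block_m in the frame of slot_m between -0.0025 and 0.0025 m and z of block_m in the frame of slot_m between -0.002 and 0.0015 m and angle between block_m's own z axis and vertical below 0.04 rad and angle between the x axis of block_m and the x axis of slot_m, either way round below 0.08 rad and linear speed of block_m below 0.01 m/s and contact force between the fingers and block_m below 0.1 N and distance of each of block_s, block_l, board from where it was at the start of the episode below 0.01 m); the robot touches nothing.
It fails at once if the block is forced: it presses on its holder with more than 50 N (contact force between block_m and holder_m above 50 N).
It fails at once if the small block, the large block or the board is moved by more than 15 mm (distance of any of block_s, block_l, board from where it was at the start of the episode above 0.015 m).
It also fails if it takes over 51 s, if anything falls off the work surface, if the arm or the gripper's body presses on something with over 40 N, if the wrist force passes 120 N, or if a joint passes its speed limit or range.

### The arm

A 6-joint arm with a two-finger parallel gripper is mounted at the origin on the work surface. World frame = base frame: x ahead of the robot, y to its left, z up, the work surface at z = 0. Lengths are in m, angles in rad, forces in N, time in s.
With the tool pointing down it reaches from about 0.3 to 0.775 m from the base axis. Payload 14.6 kg.
Tool frame: the origin (TCP) lies at the very end of the fingers, on their centre line; the grasp point (between the pads) lies 19 mm behind it; z points along the fingers, y is the line along which they close (so a half turn about z gives the same grasp; the last joint's range is limited). The gripper opens to 94 mm and grips with 3 to 60 N. Pads are 16 mm wide; open, the fingers measure 119 mm over their backs; the gripper's body (75 mm by 177 mm) begins 78 mm behind the grasp point.
Start: joints at [1.191, 0.3, 1.521, -0, 1.321, -0.067], TCP at [0.169, 0.523, 0.205] pointing down, gripper open.
Joint ranges: [-3.03, 3.03], [-0.79, 2.21], [0.23, 2.52], [-1.04, 4.18], [0, 3.07], [-2.55, 2.55]. Speed limits (rad/s): [2.22, 2.22, 2.57, 3.14, 3.14, 3.14].

### API

Orientations are given as [roll, pitch, yaw] about the fixed x, y, z axes, in that order (R = Rz(yaw) Ry(pitch) Rx(roll)).
In Python, from station import ctrl gives the robot as it stands. The module is installed in compiled form; this text tells all that it offers.
- The arm moves only by the tool step_arm, never from a script. Its argument "deltas" is a list of rows, each an object with "dp": the shift along the tool's x, y, z scaled (see below), a list of three; "twist": the turn about the tool's z scaled (see below). In form: [{"dp": [tx, ty, tz], "twist": twist}, ...]. A call has 1 to 12 rows; each row shifts and turns the commanded pose from where the row before left it, along the tool's axes as they then stand; what a row does not reach is not made up. The controller multiplies each number of a shift by 0.04 m and each number of a turn by 4 degrees. A row lasts 1/10 s, in which the tool goes at most 50 mm and 8.59 degrees, less where a joint would pass 70% of its speed; a pose out of reach is approached as far as the arm can. A call with a number of a shift or a turn outside -1 to 1 is refused whole. A call with a gripper value outside its range is refused whole. "gripper" is the opening, from -1 (shut) to 1 (fully open), set as the call begins (left out, the last holds). The fingers move at their own pace and stop on an object; "squeeze" is the grip in N (left out, the last holds). Time passes only in rows, so rows that do not move let the fingers close. It gives the time, the measured TCP pose, the force, the opening and the grip force at its end, in the units of the state.
- ctrl.get_obs(): the state, without advancing time (a new reading comes with each control period).
- ctrl.camera(name): name is "side" or "top" or "wrist"; returns (picture, depth): 400x640x3 uint8, red, green, blue; 400x640 float32, m along the optical axis (not along the pixel's ray), 0 where there is no reading.
- ctrl.get_calibration(name): a dict with "fx", "fy", "cx", "cy" (pixels), "distortion" ([k1, k2, p1, p2, k3] as OpenCV has them; the pictures are not rectified), "world_to_cam" (4x4, takes a point from world to camera coordinates); the wrist camera has in their place "hand_eye" (4x4, takes a point from camera to tool coordinates, whose origin is the TCP and whose axes are the flange's). Camera axes: x right, y down, z forward; pixel columns grow to the right and rows downward; lengths in m; the calibration is good to about 2 mm. A picture is of the moment at which its call begins: read the wrist's pose just before it. get_calibration takes no time and is no camera call.
- ctrl.hand_in(): hands the job in; it is judged then, once.
Trained networks look in the newest picture that a camera, given by its name, has taken for a name from the list of things; names that differ only in an ending like _2 or _b are one class to them, and where a whole thing is asked for, a point or a joint stands for the part that bears it (a point fixed in the world has none). Each returns a list of dicts, best first, with "conf" (0 to 1); they miss things now and then, are a little off and sometimes report something else, mostly with a low value. They report only what shows in the picture. A call takes as long as a camera call. They do not tell look-alikes from the thing itself.
- ctrl.spot_in(camera, label): "rect" ([left, top, right, bottom] as shares, 0 to 1, of the picture: columns of its width, rows of its height, round what is visible of it).
- ctrl.cut_out(camera, label): "pixels" (400x640 bool, what is visible of it) and "rect" ([left, top, right, bottom] as shares, 0 to 1, of the picture: columns of its width, rows of its height, round what is visible of it).
The state is a dict: "time_s": time; "qpos": joint angles; "joint_vel": joint speeds; "tau": joint torques, N m; "ee_pos": TCP position; "eef_rot": TCP orientation; "force": force on the tool from outside, world axes, zero at the start; "moment": the same for the moment, N m; "grip_width": finger opening in m; "grip_force": force on a finger pad.
Only numpy, scipy, OpenCV 4.12 (cv2) and the standard library are available. Lean on these libraries where they do the work, as an engineer would, in place of code of your own. Each camera call takes 0.05 s, during which the arm holds its last target. There are 200 camera calls.

## Working session

There is one attempt and no reset: what is moved stays moved. The work goes in short steps, Python scripts to look and compute and a tool call to move; the robot and the scene stay as the last step left them, time stands still between calls to the robot, and variables do not carry over. Pictures are saved under pics/ and viewed, at most 10 in all, crops included, and the job is handed in when it is done.

Besides the shell and the picture viewer there is one more tool, called after ">>>" in YAML: its name, and indented under it one key for each argument. step_arm: Moves the arm, as the interface text tells. Its arguments: {"type":"object","properties":{"deltas":{"type":"array"},"gripper":{"type":"number"},"squeeze":{"type":"number"}},"required":["deltas"]}

```bash
mkdir -p pics
cat > h.py <<'E'
import numpy as np,cv2
from station import ctrl
from scipy.spatial.transform import Rotation as R
def T_wc(name,obs=None):
    c=ctrl.get_calibration(name)
    if name=='wrist':
        T=np.eye(4);T[:3,:3]=R.from_euler('xyz',obs['eef_rot']).as_matrix();T[:3,3]=obs['ee_pos']
        return T@np.array(c['hand_eye']),c
    return np.linalg.inv(np.array(c['world_to_cam'])),c
def K(c): return np.array([[c['fx'],0,c['cx']],[0,c['fy'],c['cy']],[0,0,1.]]),np.array(c['distortion'])
def rays(T,c,px):
    k,d=K(c);u=cv2.undistortPoints(np.array(px,float).reshape(-1,1,2),k,d).reshape(-1,2)
    return np.c_[u,np.ones(len(u))]@T[:3,:3].T
def onz(T,c,px,z):
    r=rays(T,c,px);o=T[:3,3];return o+r*((z-o[2])/r[:,2])[:,None]
def cloud(T,c,depth):
    v,u=np.mgrid[:400,:640];r=rays(T,c,np.c_[u.ravel(),v.ravel()])
    return (T[:3,3]+r*depth.reshape(-1,1)).reshape(400,640,3)
E
python3 - <<'E'
from h import *
print({k:np.round(v,3) for k,v in ctrl.get_obs().items()})
for n in ['top','side']:
    p,d=ctrl.camera(n);cv2.imwrite(f'pics/{n}0.png',p[:,:,::-1]);np.savez(f'{n}0.npz',p=p,d=d)
    T,c=T_wc(n);print(n,T.round(3).tolist(),c['fx'])
    C=cloud(T,c,d)
    for l in ['block_m','slot_m','slot_l','slot_s','block_s','block_l','board']:
        for r in ctrl.cut_out(n,l)[:4]:
            m=r['pixels']&(d>0)
            print(l,round(r['conf'],2),(np.array(r['rect'])*[640,400,640,400]).round(0),np.median(C[m],0).round(3) if m.any() else None)
E
```

```text
{'time_s': np.float64(0.0), 'qpos': array([ 1.191,  0.3  ,  1.522, -0.   ,  1.321, -0.067]), 'joint_vel': array([ 0.001,  0.001, -0.001, -0.001,  0.   , -0.001]), 'tau': array([ 1.0000e-03, -5.3181e+01, -3.5275e+01,  7.1000e-02,  2.4000e-02,
       -0.0000e+00]), 'ee_pos': array([0.169, 0.523, 0.205]), 'eef_rot': array([-3.14 , -0.   ,  2.829]), 'force': array([-0.185, -0.498, -0.655]), 'moment': array([ 0.041, -0.033, -0.005]), 'grip_force': np.float64(0.0), 'grip_width': np.float64(0.094)}
top [[-0.185, -0.961, 0.205, 0.386], [-0.983, 0.181, -0.039, 0.07], [-0.0, -0.209, -0.978, 0.862], [0.0, 0.0, 0.0, 1.0]] 499.9821370187042
block_m 0.97 [192. 302. 228. 345.] [0.392 0.258 0.036]
block_m 0.76 [411. 179. 432. 204.] [ 0.536 -0.13   0.046]
block_m 0.57 [228. 231. 255. 273.] [0.497 0.189 0.035]
block_m 0.56 [265. 277. 305. 313.] [0.414 0.127 0.036]
slot_m 0.87 [316. 175. 372. 260.] [0.526 0.006 0.024]
slot_m 0.73 [354. 166. 410. 246.] [ 0.529 -0.063  0.023]
slot_m 0.67 [393. 160. 449. 237.] [ 0.524 -0.13   0.024]
slot_l 0.87 [316. 175. 372. 260.] [0.526 0.006 0.024]
slot_l 0.73 [354. 1
[... 1430 characters left out ...]
1. 375. 223.] [0.527 0.01  0.024]
slot_s 0.96 [329. 145. 389. 179.] [ 0.52  -0.123  0.025]
slot_s 0.82 [325. 164. 382. 198.] [ 0.531 -0.063  0.024]
slot_s 0.57 [311. 181. 375. 223.] [0.527 0.01  0.024]
block_s 0.84 [366. 245. 383. 271.] [0.412 0.142 0.036]
block_s 0.77 [348. 300. 377. 339.] [0.391 0.268 0.034]
block_s 0.71 [286. 307. 327. 333.] [0.487 0.312 0.034]
block_s 0.66 [349. 149. 367. 163.] [ 0.54  -0.124  0.042]
block_l 0.84 [366. 245. 383. 271.] [0.412 0.142 0.036]
block_l 0.77 [348. 300. 377. 339.] [0.391 0.268 0.034]
block_l 0.71 [286. 307. 327. 333.] [0.487 0.312 0.034]
block_l 0.66 [349. 149. 367. 163.] [ 0.54  -0.124  0.042]
board 0.75 [192. 218. 282. 316.] [0.666 0.273 0.02 ]
```

View pics/top0.png

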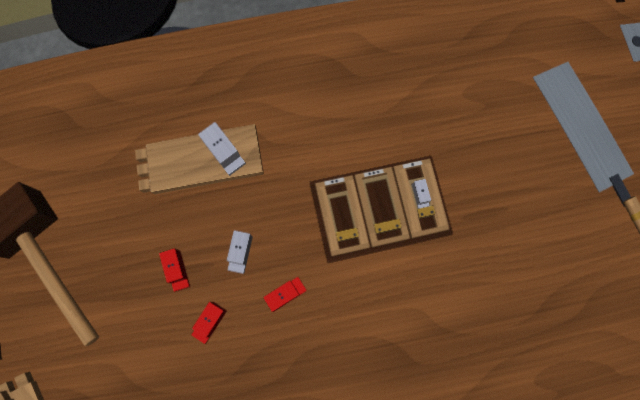

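Run:
```python
import cv2,numpy as np
p=cv2.imread('pics/top0.png')
a=cv2.resize(p[150:270,310:450],(560,480),interpolation=cv2.INTER_CUBIC)
b=cv2.resize(p[225:350,185:310],(480,480),interpolation=cv2.INTER_CUBIC)
cv2.imwrite('pics/crop0.png',cv2.resize(np.hstack([a,b]),(800,369)))
```

```text
(no output)
```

View pics/crop0.png

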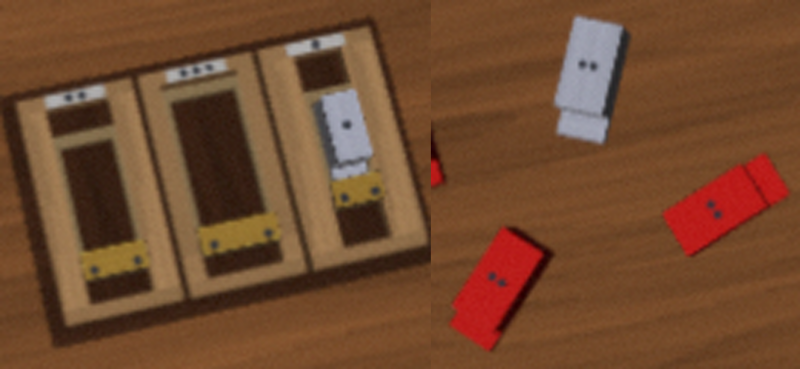

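The picture shows these candidates for block_m:
- Silver two-dot block at (238,252), with its toe end at about (236,268).
- Red look-alikes at (173,268), (208,322) and (285,294).

Only the silver one fits: it is aluminium, has two dots and is lying by itself, and the crop confirms it. The two-dot holder is the leftmost one, at about (341,215). Its label is at (335,182) and its keeper at (347,236).

```bash
cat >> h.py <<'E'
def rect(P):
    (cx,cy),(w,h),a=cv2.minAreaRect(P[:,:2].astype(np.float32)*1000)
    if w<h: w,h,a=h,w,a+90
    a=(a+90)%180-90
    return np.round([cx,cy,w,h,a],1)
def base(pt,obs):  # world pt -> tool-frame offset in units of .04
    Rm=R.from_euler('xyz',obs['eef_rot']).as_matrix();return (Rm.T@(np.array(pt)-obs['ee_pos']))
E
python3 - <<'E'
from h import *
for n,rc in [('top',(220,225,262,280)),('side',(280,300,332,338))]:
    z=np.load(n+'0.npz');T,c=T_wc(n);C=cloud(T,c,z['d'])[rc[1]:rc[3],rc[0]:rc[2]].reshape(-1,3)
    hi=C[(C[:,2]>.03)&(C[:,2]<.05)];al=C[(C[:,2]>.006)&(C[:,2]<.05)]
    print(n,rect(hi),np.median(hi[:,2]),rect(al))
T,c=T_wc('top')
print(onz(T,c,[[334,182],[347,236]],.024))
o=ctrl.get_obs();print(base([.497,.189,.22],o),R.from_euler('xyz',o['eef_rot']).as_matrix().round(2).tolist(), np.array(ctrl.get_calibration('wrist')['hand_eye']).round(3).tolist())
E
```

```text
top [503.9 188.4  52.3  28.8 -22.8] 0.03629330557306826 [498.1 190.7  64.9  29.  -22.9]
side [494.9 307.   51.8  30.3   8. ] 0.035972570131079684 [488.1 306.   66.1  30.2   7.2]
[[0.58642889 0.00945076 0.024     ]
 [0.49025199 0.00571464 0.024     ]]
[-0.41473231 -0.21720091 -0.0145456 ] [[-0.95, 0.31, -0.0], [0.31, 0.95, -0.0], [-0.0, -0.0, -1.0]] [[-0.0, -0.963, -0.269, 0.08], [1.0, -0.0, -0.001, 0.0], [0.0, -0.269, 0.963, -0.18], [0.0, 0.0, 0.0, 1.0]]
```

>>> step_arm:
  deltas:
    - {"dp": [-0.94,-0.49,0],"twist": 0}
    - {"dp": [-0.94,-0.49,0],"twist": 0}
    - {"dp": [-0.94,-0.49,0],"twist": 0}
    - {"dp": [-0.94,-0.49,0],"twist": 0}
    - {"dp": [-0.94,-0.49,0],"twist": 0}
    - {"dp": [-0.94,-0.49,0],"twist": 0}
    - {"dp": [-0.94,-0.49,0],"twist": 0}
    - {"dp": [-0.94,-0.49,0],"twist": 0}
    - {"dp": [-0.94,-0.49,0],"twist": 0}
    - {"dp": [-0.94,-0.49,0],"twist": 0}
    - {"dp": [-0.94,-0.49,0],"twist": 0.6}
    - {"dp": [0,0,0],"twist": 0.6}

```text
time_s: 2.0
ee_pos: [0.4988, 0.1877, 0.2051]
eef_rot: [-3.141, 0.0, 2.739]
force: [0.6, -0.7, -0.1]
grip_width: 0.0939
grip_force: 0.0
```

>>> step_arm:
  deltas:
    - {"dp": [0,0,0],"twist": 0}
    - {"dp": [0,0,0],"twist": 0}
  gripper: 0.1

```text
time_s: 2.2
ee_pos: [0.4962, 0.1912, 0.2054]
eef_rot: [-3.142, -0.0, 2.746]
force: [-0.1, -0.1, 0.6]
grip_width: 0.0813
grip_force: 0.0
```

Run:
```python
from h import *
o=ctrl.get_obs();p,d=ctrl.camera('wrist');cv2.imwrite('pics/w1.png',p[:,:,::-1]);T,c=T_wc('wrist',o);C=cloud(T,c,d).reshape(-1,3)
s=(np.hypot(C[:,0]-.498,C[:,1]-.19)<.05)&(d.ravel()>0)
for lo in(.03,.006):
    P=C[s&(C[:,2]>lo)&(C[:,2]<.05)];print(rect(P),np.median(P[:,2]),len(P))
print(np.median(C[s&(C[:,2]<.006)][:,2]),o['ee_pos'],np.degrees(o['eef_rot']),o['grip_width'],o['force'])
```

```text
[503.2 189.5  51.1  27.2 -22.2] 0.0369318784446675 955
[496.7 192.4  65.   27.7 -23. ] 0.036590201569435155 1263
0.0011100481267740103 [0.49615212 0.19115581 0.20542643] [-1.79997649e+02 -9.61038070e-03  1.57362179e+02] 0.08131195104467977 [-0.09562802 -0.12597836  0.64783883]
```

View pics/w1.png

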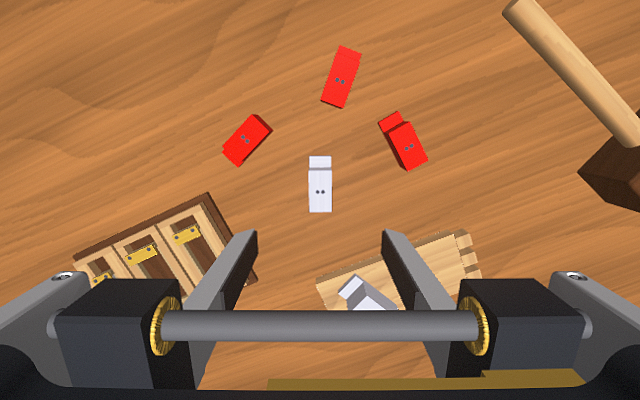

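The wrist view shows the silver two-dot block at (320,185) with its toe up, and it is free of the red ones. Both views agree: origin at about (0.497, 0.1915), top at 36 mm, yaw -22.7°. I'll grip it 22 mm heel-side of the origin.

>>> step_arm:
  deltas:
    - {"dp": [-0.57,0.02,0.6],"twist": 0}
    - {"dp": [0,0,0.9],"twist": 0}
    - {"dp": [0,0,0.9],"twist": 0}
    - {"dp": [0,0,0.9],"twist": 0}
    - {"dp": [0,0,0.5],"twist": 0}
    - {"dp": [0,0,0],"twist": 0}
    - {"dp": [0,0,0],"twist": 0}
    - {"dp": [0,0,0.5],"twist": 0}
    - {"dp": [0,0,0.4],"twist": 0}
    - {"dp": [0,0,0.13],"twist": 0}
    - {"dp": [0,0,0],"twist": 0}
    - {"dp": [0,0,0],"twist": 0}
  gripper: 0.1

```text
time_s: 3.45
ee_pos: [0.5184, 0.1831, 0.0136]
eef_rot: [3.14, 0.001, 2.745]
force: [-0.1, 0.7, -0.4]
grip_width: 0.0513
grip_force: 0.0
```

>>> step_arm:
  deltas:
    - {"dp": [0,0,0],"twist": 0}
    - {"dp": [0,0,0],"twist": 0}
    - {"dp": [0,0,0],"twist": 0}
    - {"dp": [0,0,0],"twist": 0}
    - {"dp": [0,0,0],"twist": 0}
    - {"dp": [0,0,0],"twist": 0}
  gripper: -1
  squeeze: 4

```text
time_s: 4.05
ee_pos: [0.5179, 0.1828, 0.0125]
eef_rot: [3.141, 0.0, 2.745]
force: [-2.7, -0.2, 5.8]
grip_width: 0.0279
grip_force: 4.0
```

>>> step_arm:
  deltas:
    - {"dp": [0.03,0,-0.05],"twist": 0}
    - {"dp": [0.03,0,-0.05],"twist": 0}
    - {"dp": [0.03,0,-0.05],"twist": 0}
    - {"dp": [0.04,0,-0.05],"twist": 0}
    - {"dp": [0.04,0,-0.05],"twist": 0}
    - {"dp": [0,0,0],"twist": 0}

```text
time_s: 4.65
ee_pos: [0.5114, 0.1856, 0.0225]
eef_rot: [3.141, 0.0, 2.745]
force: [-0.5, 0.3, -2.2]
grip_width: 0.0278
grip_force: 4.0
```

```bash
cat >> h.py <<'E'
def tilt(o,d,C):
    # block tilt from the wrist cloud: plane through the upper face, in tool-yaw frame
    yaw=o['eef_rot'][2]; Rz=R.from_euler('z',-(yaw-np.pi)).as_matrix()
    L=(C.reshape(-1,3)-o['ee_pos'])@Rz.T   # x: block +x, y: block y
    return L
E
python3 - <<'E'
from h import *
o=ctrl.get_obs();p,d=ctrl.camera('wrist');cv2.imwrite('pics/w2.png',p[:,:,::-1]);T,c=T_wc('wrist',o);C=cloud(T,c,d)
L=tilt(o,d,C);s=(d.ravel()>0)&(abs(L[:,1])<.010)&(L[:,0]<.012)&(L[:,0]>-.08)
P=L[s];P=P[P[:,2]+o['ee_pos'][2]>.005];P=P[P[:,2]<.05]
for x in np.arange(-.076,.012,.004):
    q=P[abs(P[:,0]-x)<.002]
    if len(q): print(round(x,3),(np.median(q[:,2])+o['ee_pos'][2]).round(4),len(q))
print(o['ee_pos'],o['force'],o['grip_width'])
E
```

```text
-0.056 0.0207 127
-0.052 0.0213 200
-0.048 0.0212 215
-0.044 0.0235 421
-0.04 0.0468 364
-0.036 0.047 250
-0.032 0.0471 251
-0.028 0.0471 238
-0.024 0.047 242
-0.02 0.0471 238
-0.016 0.0472 235
-0.012 0.047 228
-0.008 0.047 216
-0.004 0.0469 219
0.0 0.0471 207
0.004 0.0471 212
0.008 0.047 194
[0.51143641 0.18557724 0.02254998] [-0.52648388  0.29556097 -2.22887652] 0.027776049389890718
```

View pics/w2.png

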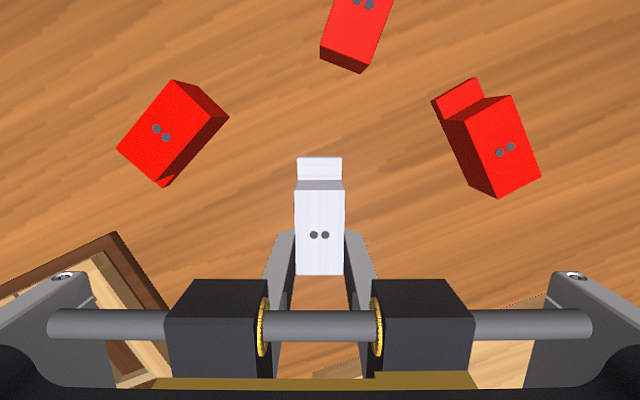

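The block came up level: its top is flat at 47 mm, so the grip is too stiff for it to droop. I'll regrip nearer the middle. Then I can tilt it by leaning the heel on the slot's end wall.

>>> step_arm:
  deltas:
    - {"dp": [0,0,0.12],"twist": 0}
    - {"dp": [0,0,0.12],"twist": 0}
    - {"dp": [0,0,0],"twist": 0}
    - {"dp": [0,0,0],"twist": 0}

```text
time_s: 5.1
ee_pos: [0.5114, 0.1854, 0.0123]
eef_rot: [-3.141, -0.001, 2.745]
force: [0.6, -0.1, -1.6]
grip_width: 0.0281
grip_force: 4.0
```

>>> step_arm:
  deltas:
    - {"dp": [0,0,0],"twist": 0}
    - {"dp": [0,0,0],"twist": 0}
    - {"dp": [0.2,0,0],"twist": 0}
    - {"dp": [0.22,0,0],"twist": 0}
    - {"dp": [0,0,0],"twist": 0}
    - {"dp": [0,0,0],"twist": 0}
  gripper: -0.2

```text
time_s: 5.7
ee_pos: [0.4958, 0.1922, 0.0128]
eef_rot: [3.141, 0.0, 2.746]
force: [0.0, -0.0, 1.0]
grip_width: 0.0379
grip_force: 0.0
```

>>> step_arm:
  deltas:
    - {"dp": [0,0,0],"twist": 0}
    - {"dp": [0,0,0],"twist": 0}
    - {"dp": [0,0,0],"twist": 0}
    - {"dp": [0,0,0],"twist": 0}
  gripper: -1
  squeeze: 5

```text
time_s: 6.1
ee_pos: [0.4962, 0.1919, 0.0127]
eef_rot: [3.141, 0.0, 2.745]
force: [0.3, 0.3, 0.9]
grip_width: 0.0279
grip_force: 5.0
```

>>> step_arm:
  deltas:
    - {"dp": [0,0,-0.4],"twist": 0}
    - {"dp": [0,0,-0.8],"twist": 0}
    - {"dp": [0,0,-0.8],"twist": 0}
    - {"dp": [0,0,-0.3],"twist": -0.5}
    - {"dp": [0,0,0],"twist": -1}
    - {"dp": [0,0,0],"twist": -1}
    - {"dp": [0,0,0],"twist": -1}
    - {"dp": [0,0,0],"twist": -1}
    - {"dp": [0,0,0],"twist": -1}
    - {"dp": [0,0,0],"twist": -0.6}
    - {"dp": [0,0,0],"twist": 0}

```text
time_s: 7.2
ee_pos: [0.4959, 0.1918, 0.1044]
eef_rot: [-3.141, -0.001, -3.112]
force: [-0.8, -1.1, -0.9]
grip_width: 0.0281
grip_force: 5.0
```

>>> step_arm:
  deltas:
    - {"dp": [0,-0.7,-0.4],"twist": 0}
    - {"dp": [0,-0.7,-0.4],"twist": 0}
    - {"dp": [0,-0.6,0],"twist": 0}
    - {"dp": [0,-0.3,0],"twist": 0}
    - {"dp": [0,0,0],"twist": 0}
    - {"dp": [0,0,0],"twist": 0}

```text
time_s: 7.8
ee_pos: [0.4986, 0.1005, 0.1363]
eef_rot: [3.141, -0.001, -3.113]
force: [-0.4, -0.2, -0.9]
grip_width: 0.028
grip_force: 5.0
```

Run:
```python
from h import *
o=ctrl.get_obs();p,d=ctrl.camera('wrist');cv2.imwrite('pics/w3.png',p[:,:,::-1]);np.savez('w3.npz',p=p,d=d,pos=o['ee_pos'],rot=o['eef_rot'])
for l in ['slot_m']:
    for r in ctrl.spot_in('wrist',l)[:4]: print(l,round(r['conf'],2),(np.array(r['rect'])*[640,400,640,400]).round(0))
print(o['ee_pos'],o['grip_width'])
```

```text
slot_m 0.62 [124. 160. 206. 280.]
slot_m 0.61 [ 57. 159. 143. 277.]
slot_m 0.56 [191. 158. 265. 277.]
[0.4985544  0.10048435 0.13628399] 0.028033427142653375
```

View pics/w3.png

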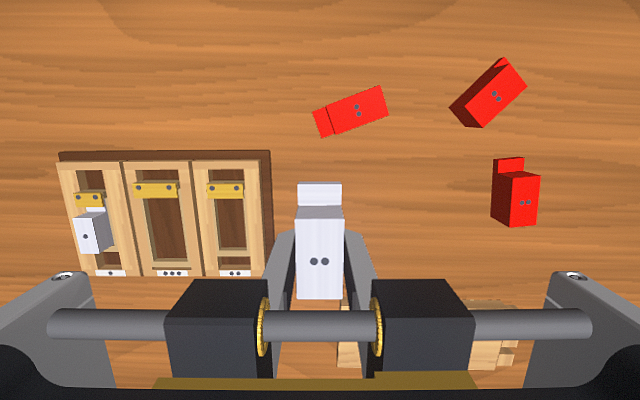

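The wrist view shows the two-dot holder at columns 191–265, rows 158–277. Its keeper is at (225,190), the empty slot at about (230,220), and the label at (235,273). The held block is at (320,245), with its toe up towards the keeper side.

Run:
```python
from h import *
def ana(p,d,T,c,nm,win):
    C=cloud(T,c,d);hsv=cv2.cvtColor(p,cv2.COLOR_RGB2HSV)
    W=np.zeros((400,640),bool);W[win[1]:win[3],win[0]:win[2]]=1;W&=d>0
    x,y,z=C[...,0],C[...,1],C[...,2]
    W&=(y>-.035)&(y<.05)&(x>.44)&(x<.62)
    br=W&(hsv[...,0]>19)&(hsv[...,0]<32)&(hsv[...,1]>150)&(z>.028)
    print(nm,'keeper',rect(C[br]),np.median(z[br]),br.sum())
    wl=W&(abs(z-.024)<.004)
    print(' wall',rect(C[wl]),np.median(z[wl]))
    # column profile along x in mid-slot
    mid=np.median(y[br]); yaw=np.radians(1.8)
    for off in (0,):
        m=W&(abs((y-mid)-(x-.49)*np.tan(yaw)-off)<.008)
        print([(int(a*1000),round(float(np.median(z[m&(abs(x-a)<.001)])*1000),1)) for a in np.arange(.464,.606,.002) if (m&(abs(x-a)<.001)).any()])
    m=W&(x>.515)&(x<.535)
    print([(int(a*1000),round(float(np.median(z[m&(abs(y-a)<.0008)])*1000),1)) for a in np.arange(-.03,.045,.002) if (m&(abs(y-a)<.0008)).any()])
    lab=W&(hsv[...,1]<40)&(hsv[...,2]>120)&(x>.57);print(' label',np.median(C[lab],0),lab.sum())
w=np.load('w3.npz');o=dict(ee_pos=w['pos'],eef_rot=w['rot']);T,c=T_wc('wrist',o);ana(w['p'],w['d'],T,c,'wrist',(185,150,275,280))
z=np.load('top0.npz');T,c=T_wc('top');ana(z['p'],z['d'],T,c,'top',(305,165,380,265))
z=np.load('side0.npz');T,c=T_wc('side');ana(z['p'],z['d'],T,c,'side',(300,175,385,230))
```

```text
wrist keeper [491.    7.7  35.5  13.7 -88.5] 0.03472876968858271 452
 wall [526.9   2.8 127.6  78.7   1.8] 0.024936398802198334
[(464, 24.2), (466, 25.5), (468, 25.2), (470, 25.0), (472, 25.1), (474, 13.3), (476, 13.5), (478, 13.0), (480, 13.2), (482, 13.4), (484, 23.5), (486, 34.9), (488, 34.8), (490, 34.7), (492, 34.8), (494, 34.7), (496, 35.1), (498, 34.8), (504, 17.1), (506, 17.1), (508, 17.1), (510, 16.8), (512, 16.9), (514, 17.1), (516, 17.0), (518, 16.8), (520, 17.0), (522, 16.6), (524, 17.0), (526, 17.2), (528, 17.4), (530, 16.5), (532, 16.9), (534, 17.0), (536, 17.2), (538, 16.8), (540, 16.8), (542, 17.2), (544, 16.7), (546, 17.0), (548, 16.8), (550, 16.7), (552, 16.7), (554, 16.9), (556, 16.9), (558, 18.0), (560, 24.1), (562, 25.1), (564, 24.8), (566, 24.0), (572, 12.8), (574, 13.0), (576, 12.8), (578, 12.7), (580, 12.8), (582, 18.1), (584, 25.2), (586, 25.7), (588, 25.9), (590, 24.8), (604, 1.3)]
[(-30, 24.7), (-27, 21.5), (-23, 25.0), (-21, 25.0), (-19, 25.0), (-17, 25.1), (-15, 25.0), (-13, 24.7), (-11, 25.0), (-9, 24.8), (-7, 24.9), (-5, 19.1), (-3, 16.7), (-1, 16.9), (
[... 2649 characters left out ...]
564, 24.1), (566, 25.0), (568, 26.0), (572, 13.6), (574, 13.1), (576, 13.2), (578, 12.5), (580, 13.9), (582, 14.5), (584, 18.5), (586, 23.3), (588, 26.7), (590, 25.9), (592, 26.1), (598, 12.1), (600, 11.9), (604, 2.7)]
[(-30, 23.2), (-27, 24.1), (-23, 23.7), (-21, 26.8), (-19, 25.2), (-17, 25.1), (-15, 25.6), (-13, 25.3), (-11, 25.2), (-9, 25.3), (-7, 19.5), (-5, 21.9), (-3, 16.9), (-1, 17.4), (0, 17.3), (2, 18.7), (4, 17.3), (6, 16.9), (8, 17.0), (10, 16.9), (12, 16.2), (14, 17.9), (16, 18.6), (18, 20.6), (22, 24.2), (24, 24.4), (26, 25.9), (28, 25.5), (30, 25.7), (32, 25.0), (34, 25.3), (36, 25.1), (38, 23.7), (40, 19.1), (42, 17.1), (44, 12.6)]
 label [0.58868684 0.01120726 0.02623377] 28
```

Run:
```python
from h import *
w=np.load('w3.npz');p,d=w['p'],w['d'];o=dict(ee_pos=w['pos'],eef_rot=w['rot']);T,c=T_wc('wrist',o);C=cloud(T,c,d)
yaw=o['eef_rot'][2]+np.pi;print('yaw',np.degrees(yaw),o['ee_pos'])
L=(C-o['ee_pos'])@R.from_euler('z',-yaw).as_matrix().T
W=np.zeros((400,640),bool);W[175:302,290:350]=1;W&=d>0
z=L[...,2]
top=W&(abs(L[...,1])<.02)&(z>.01)&(z<.04);toe=W&(abs(L[...,1])<.02)&(z<.01)&(z>-.02)
print('top',rect(L[top]),np.median(z[top]),'toe',rect(L[toe]),np.median(z[toe]))
q=L[top];A=np.c_[q[:,:2],np.ones(len(q))];print(np.linalg.lstsq(A,q[:,2],rcond=None)[0])
for m,n in((top,'top'),(toe,'toe')): print(n,np.percentile(L[m],[0.5,99.5],axis=0).round(4).tolist())
```

```text
yaw 1.6383609804049155 [0.4985544  0.10048435 0.13628399]
top [ 0.7  0.9 52.8 36.5  0.2] 0.024317701775621148 toe [-24.8   1.1  37.6  29.6  89.5] -0.0014692764042064932
[ 0.05161483 -0.0038448   0.02423451]
top [[-0.0255, -0.0157, 0.0111], [0.0261, 0.0174, 0.0388]]
toe [[-0.0395, -0.0169, -0.0094], [-0.0102, 0.0187, 0.0098]]
```

>>> step_arm:
  deltas:
    - {"dp": [-0.24,-0.6,0],"twist": -0.04}
    - {"dp": [-0.3,-0.7,0],"twist": 0}
    - {"dp": [-0.3,-0.7,0],"twist": 0}
    - {"dp": [-0.1,-0.33,0.2],"twist": 0}
    - {"dp": [0,0,0.6],"twist": 0}
    - {"dp": [0,0,0.6],"twist": 0}
    - {"dp": [0,0,0.4],"twist": 0}
    - {"dp": [0,0,0.2],"twist": 0}
    - {"dp": [0,0,0],"twist": 0}
    - {"dp": [0,0,0],"twist": 0}
    - {"dp": [0,0,0],"twist": 0}

```text
time_s: 9.0
ee_pos: [0.5397, 0.0082, 0.0575]
eef_rot: [-3.142, 0.001, -3.109]
force: [0.3, 0.8, -1.5]
grip_width: 0.0281
grip_force: 5.0
```

```bash
cat > look.py <<'E'
from h import *
import sys
o=ctrl.get_obs();p,d=ctrl.camera('wrist');np.savez('w.npz',p=p,d=d,pos=o['ee_pos'],rot=o['eef_rot']);T,c=T_wc('wrist',o);C=cloud(T,c,d)
yaw=o['eef_rot'][2]+np.pi;L=(C-o['ee_pos'])@R.from_euler('z',-yaw).as_matrix().T
x,y,z=L[...,0],L[...,1],L[...,2];hsv=cv2.cvtColor(p,cv2.COLOR_RGB2HSV)
g=(d>0)&(hsv[...,1]<60)&(abs(y)<.012)&(z<.045)
print('yaw',np.degrees(yaw).round(2),o['ee_pos'].round(4),'f',o['force'].round(1),'gw',o['grip_width'])
pr=[(k,round(float(np.median(z[g&(abs(x-k/1000)<.001)])*1000),1)) for k in range(-46,36,4) if (g&(abs(x-k/1000)<.001)).sum()>3]
print(pr)
t=g&(z>.012)&(x<-.003);t2=g&(z>.012)
for m in(t,t2):
    q=L[m]
    if len(q)>20:
        A=np.c_[q[:,:2],np.ones(len(q))];print('plane',np.linalg.lstsq(A,q[:,2],rcond=None)[0].round(4),len(q))
b=(d>0)&(hsv[...,0]>19)&(hsv[...,0]<32)&(hsv[...,1]>150)&(C[...,2]>.028)&(C[...,2]<.04)&(abs(y)<.03)
if b.sum()>20: print('keeper',rect(L[b]),b.sum())
if len(sys.argv)>1: cv2.imwrite('pics/'+sys.argv[1],p[:,:,::-1])
E
python3 look.py w4.png
```

```text
yaw 1.85 [0.5397 0.0082 0.0575] f [ 0.3  0.8 -1.5] gw 0.028053257663592217
[(-38, -1.7), (-34, -1.7), (-30, -1.6), (-26, 9.6), (-22, 24.3), (-18, 24.4), (-14, 24.2), (-10, 24.3), (-6, 24.3), (-2, 24.2), (2, 24.5), (6, 24.3), (10, 24.4), (14, 24.4), (18, 24.4), (22, 24.4), (26, 24.1)]
plane [0.173  0.004  0.0262] 1807
plane [0.0423 0.0017 0.024 ] 3583
keeper [-48.1   0.6  35.   14.5 -89.7] 965
```

View pics/w4.png

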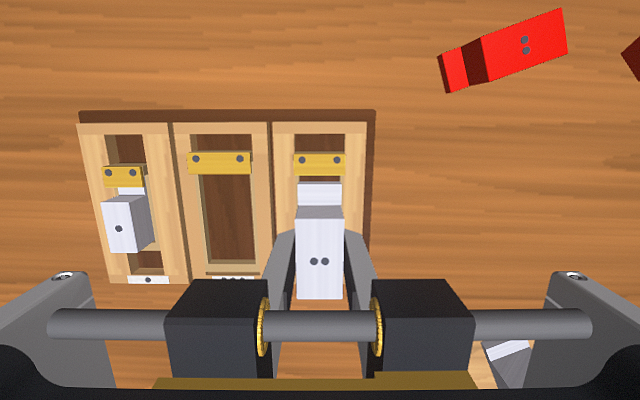

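The wrist view shows the block level over the two-dot holder at (320,250). Its toe, at (320,195), is clear of the keeper at (320,163), and the lateral offset is about 0.3 mm. I'll lower it slowly now.

>>> step_arm:
  deltas:
    - {"dp": [0,0,0.2],"twist": 0}
    - {"dp": [0,0,0.2],"twist": 0}
    - {"dp": [0,0,0.1],"twist": 0}
    - {"dp": [0,0,0],"twist": 0}
    - {"dp": [0,0,0],"twist": 0}

```text
time_s: 9.55
ee_pos: [0.5392, 0.008, 0.0365]
eef_rot: [-3.142, -0.0, -3.11]
force: [0.1, 0.2, -2.3]
grip_width: 0.0284
grip_force: 5.0
```

>>> step_arm:
  deltas:
    - {"dp": [0,0,0.02],"twist": 0}
    - {"dp": [0,0,0.02],"twist": 0}
    - {"dp": [0,0,0.02],"twist": 0}
    - {"dp": [0,0,0],"twist": 0}

```text
time_s: 9.95
ee_pos: [0.5392, 0.008, 0.0344]
eef_rot: [-3.142, -0.0, -3.109]
force: [-2.9, 0.3, 1.6]
grip_width: 0.028
grip_force: 5.0
```

```bash
python3 look.py
```

```text
yaw 1.84 [0.5392 0.008  0.0344] f [-2.9  0.3  1.6] gw 0.02803980554773571
[(-38, -3.9), (-34, -3.5), (-30, -3.3), (-26, 12.5), (-22, 23.4), (-18, 23.6), (-14, 24.0), (-10, 24.4), (-6, 24.6), (-2, 25.1), (2, 25.1), (6, 25.4), (10, 25.9), (14, 26.0), (18, 26.3), (22, 26.7)]
plane [0.1728 0.0004 0.0261] 1896
plane [0.0991 0.0006 0.0249] 3675
keeper [-47.5   0.8  35.4  14.6  89.9] 1238
```

It's tilting as planned, with a slope of about 0.075 and only a few newtons. I'll carry on.

>>> step_arm:
  deltas:
    - {"dp": [0,0,0.02],"twist": 0}
    - {"dp": [0,0,0.02],"twist": 0}
    - {"dp": [0,0,0],"twist": 0}

```text
time_s: 10.3
ee_pos: [0.5391, 0.008, 0.0326]
eef_rot: [-3.142, -0.0, -3.11]
force: [-2.8, -0.6, 2.4]
grip_width: 0.0279
grip_force: 5.0
```

```bash
python3 look.py
```

```text
yaw 1.84 [0.5391 0.008  0.0326] f [-2.8 -0.6  2.4] gw 0.027859799970394478
[(-38, -5.5), (-34, -4.9), (-30, -4.3), (-26, 6.0), (-22, 22.9), (-18, 23.5), (-14, 24.0), (-10, 24.6), (-6, 25.1), (-2, 25.7), (2, 26.2), (6, 26.7), (10, 27.2), (14, 27.8), (18, 28.2), (22, 28.6)]
plane [ 0.1959 -0.0002  0.0266] 2016
plane [0.1496 0.0017 0.0258] 3736
keeper [-47.4   0.9  35.2  14.6  89.8] 1204
```

>>> step_arm:
  deltas:
    - {"dp": [0.03,0,0],"twist": 0}
    - {"dp": [0.03,0,0],"twist": 0}
    - {"dp": [0.03,0,0],"twist": 0}
    - {"dp": [0.03,0,0],"twist": 0}
    - {"dp": [0.03,0,0],"twist": 0}
    - {"dp": [0,0,0],"twist": 0}

```text
time_s: 10.95
ee_pos: [0.533, 0.0078, 0.0326]
eef_rot: [3.142, -0.0, -3.11]
force: [0.7, -0.2, -2.6]
grip_width: 0.0279
grip_force: 5.0
```

```bash
python3 look.py
```

```text
yaw 1.84 [0.533  0.0078 0.0326] f [ 0.7 -0.2 -2.6] gw 0.02788568010850568
[(-46, 2.5), (-30, -4.4), (-26, 6.1), (-22, 22.8), (-18, 23.5), (-14, 24.0), (-10, 24.6), (-6, 25.1), (-2, 25.7), (2, 26.1), (6, 26.7), (10, 27.2), (14, 27.7), (18, 28.2), (22, 28.7)]
plane [0.1953 0.0027 0.0266] 2024
plane [0.1499 0.0022 0.0258] 3740
keeper [-41.5   0.8  35.3  14.3  89.9] 1215
```

>>> step_arm:
  deltas:
    - {"dp": [0.03,0,0],"twist": 0}
    - {"dp": [0.03,0,0],"twist": 0}
    - {"dp": [0.03,0,0],"twist": 0}
    - {"dp": [0.02,0,0],"twist": 0}
    - {"dp": [0,0,0],"twist": 0}

```text
time_s: 11.5
ee_pos: [0.5295, 0.0077, 0.0331]
eef_rot: [-3.142, 0.002, -3.11]
force: [5.0, -0.6, 0.3]
grip_width: 0.0281
grip_force: 5.0
```

>>> step_arm:
  deltas:
    - {"dp": [0,0,0.02],"twist": 0}
    - {"dp": [0,0,0.02],"twist": 0}
    - {"dp": [0,0,0],"twist": 0}

```text
time_s: 11.8
ee_pos: [0.5291, 0.0077, 0.0312]
eef_rot: [-3.142, 0.001, -3.11]
force: [4.7, 0.2, 1.8]
grip_width: 0.0281
grip_force: 5.0
```

```bash
python3 look.py
```

```text
yaw 1.84 [0.5291 0.0077 0.0312] f [4.7 0.2 1.8] gw 0.028095988330122366
[(-42, 3.6), (-26, 14.2), (-22, 23.5), (-18, 24.0), (-14, 24.3), (-10, 24.9), (-6, 25.3), (-2, 25.9), (2, 26.1), (6, 26.5), (10, 27.0), (14, 27.3), (18, 27.8), (22, 28.1)]
plane [ 0.1863 -0.0009  0.0267] 1910
plane [ 0.1264 -0.0003  0.0257] 3706
keeper [-37.6   0.8  35.5  15.1  89.9] 1238
```

The toe has reached the end wall (5 N) and the heel is dropping: tilt is 0.105. I'll lower it while backing off 3 mm.

>>> step_arm:
  deltas:
    - {"dp": [-0.02,0,0.02],"twist": 0}
    - {"dp": [-0.02,0,0.02],"twist": 0}
    - {"dp": [-0.015,0,0.02],"twist": 0}
    - {"dp": [0,0,0],"twist": 0}

```text
time_s: 12.25
ee_pos: [0.5306, 0.0077, 0.0282]
eef_rot: [3.142, -0.001, -3.11]
force: [0.5, -0.2, -1.2]
grip_width: 0.0278
grip_force: 5.0
```

```bash
python3 look.py
```

```text
yaw 1.84 [0.5306 0.0077 0.0282] f [ 0.5 -0.2 -1.2] gw 0.02780513434049652
[(-42, 7.0), (-30, -0.6), (-26, 12.4), (-22, 25.3), (-18, 25.3), (-14, 25.5), (-10, 25.6), (-6, 25.6), (-2, 25.8), (2, 25.9), (6, 25.9), (10, 26.0), (14, 26.1), (18, 26.2), (22, 26.3), (26, 26.2)]
plane [ 0.1997 -0.0012  0.0277] 1883
plane [0.069  0.0001 0.0254] 3682
keeper [-39.    0.7  35.3  14.8 -89.8] 1263
```

>>> step_arm:
  deltas:
    - {"dp": [0,0,0.02],"twist": 0}
    - {"dp": [0,0,0.01],"twist": 0}
    - {"dp": [0,0,0],"twist": 0}
    - {"dp": [0,0,0],"twist": 0}

```text
time_s: 12.7
ee_pos: [0.5309, 0.0078, 0.0274]
eef_rot: [3.142, -0.0, -3.109]
force: [0.6, 0.7, -1.1]
grip_width: 0.0283
grip_force: 5.0
```

>>> step_arm:
  deltas:
    - {"dp": [0,0,0],"twist": 0}
    - {"dp": [0,0,0],"twist": 0}
    - {"dp": [0,0,0],"twist": 0}
    - {"dp": [0,0,-0.5],"twist": 0}
    - {"dp": [0,0,-0.9],"twist": 0}
    - {"dp": [0,0,-0.9],"twist": 0}
    - {"dp": [0,0,-0.5],"twist": 0}
    - {"dp": [0,0,0],"twist": 0}
    - {"dp": [0,0,0],"twist": 0}
  gripper: -0.1

```text
time_s: 13.6
ee_pos: [0.5308, 0.0078, 0.1389]
eef_rot: [-3.142, -0.0, -3.11]
force: [0.5, -0.5, -0.7]
grip_width: 0.0425
grip_force: 0.0
```

```bash
cat > fin.py <<'E'
from h import *
def go(p,d,T,c,n,win):
    C=cloud(T,c,d);hsv=cv2.cvtColor(p,cv2.COLOR_RGB2HSV);x,y,z=C[...,0],C[...,1],C[...,2]
    k=(d>0)&(hsv[...,1]<60)&(x>.47)&(x<.575)&(abs(y-.008)<.02)
    t=k&(z>.045)&(z<.06);e=k&(z>.022)&(z<.03)
    q=C[t];A=np.c_[q[:,:2]-q[:,:2].mean(0),np.ones(len(q))];s,_,_,_=np.linalg.lstsq(A,q[:,2],rcond=None)
    r=np.abs(q[:,2]-A@s)<.003;s=np.linalg.lstsq(A[r],q[r,2],rcond=None)[0]
    print(n,'top',rect(q),'plane',s.round(4),'toe z',np.median(z[e]) if e.any() else None,e.sum())
    b=(d>0)&(hsv[...,0]>19)&(hsv[...,0]<32)&(hsv[...,1]>150)&(z>.028)&(z<.04)&(abs(y-.008)<.03)&(x>.47)&(x<.52)
    print(' keeper',rect(C[b]))
    f=(d>0)&(abs(z-.024)<.004)&(abs(y-.008)>.02)&(abs(y-.008)<.036)&(x>.45)&(x<.61);print(' wall z',np.median(z[f]))
o=ctrl.get_obs();print(o['ee_pos'],o['grip_width'],o['force'])
for n in('wrist','top'):
    p,d=ctrl.camera(n);T,c=T_wc(n,o);go(p,d,T,c,n,None)
    cv2.imwrite(f'pics/fin_{n}.png',p[:,:,::-1])
E
python3 fin.py
```

```text
[0.53079237 0.0077528  0.13890474] 0.04245827496316099 [ 0.4713841  -0.4744966  -0.67205781]
wrist top [530.6   8.9  51.3  27.9   1.4] plane [0.0013 0.003  0.053 ] toe z 0.027006212202572877 171
 keeper [491.3   7.1  34.8  14.1 -87.3]
 wall z 0.025095269759650957
top top [0. 0. 0. 0. 0.] plane [0. 0. 0.] toe z None 0
 keeper [0. 0. 0. 0. 0.]
 wall z nanfin.py:6: RuntimeWarning: Mean of empty slice.
  q=C[t];A=np.c_[q[:,:2]-q[:,:2].mean(0),np.ones(len(q))];s,_,_,_=np.linalg.lstsq(A,q[:,2],rcond=None)
  ret = um.true_divide(
  return _methods._mean(a, axis=axis, dtype=dtype,
  ret = ret.dtype.type(ret / rcount)
```

View pics/fin_wrist.png

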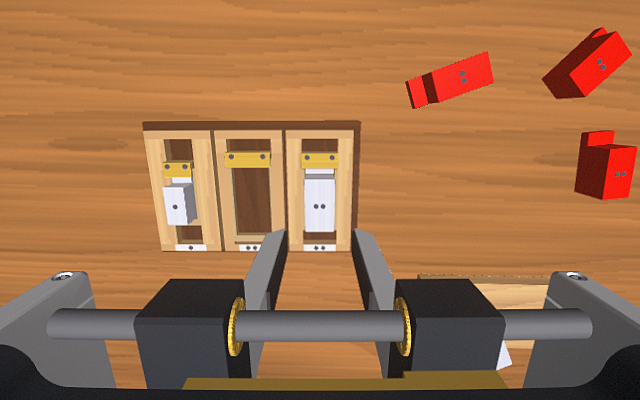

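The wrist view shows the block seated at (320,203) with its toe under the keeper at (320,160). Its top is 27.9 mm above the walls (28 expected), and it is level to 0.003 and free of the fingers. The arm hides it from the top camera. The small block looks undisturbed.

```bash
python3 -c "
from station import ctrl
print(ctrl.hand_in())"
```

```text
the job is handed in; nothing more can be done
None
```

The two-dot aluminium block is in its own slot, toe under the keeper, and the job is handed in: the last wrist-camera check showed it flat, level and released; the hand-in reported no verdict.

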